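Thread the blue column into its blue stand

ROBOT

A 7-joint arm with a two-finger parallel gripper is mounted at the origin on the work surface. World frame = base frame: x ahead of the robot, y to its left, z up, the work surface at z = 0. Lengths are in m, angles in rad, forces in N, time in s.
With the tool pointing down it reaches from about 0.4 to 0.85 m from the base axis. Payload 6.9 kg.
Tool frame: the origin (TCP) lies between the finger pads; the fingertips stand env.finger_overhang ahead of it and the grasp point (between the pads) is the TCP (env.finger_overhang is the distance from the TCP to the fingertips, in m); z points along the fingers, y is the line along which they close (so a half turn about z gives the same grasp; the last joint's range is limited). The gripper opens to 85 mm and grips with 20 to 120 N. Pads are 22 mm wide; open, the fingers measure 114 mm over their backs; the gripper's body (76 mm by 85 mm) begins 54 mm behind the grasp point. The pads swing forward as they close: fully open they stand 13 mm farther back than shut.
Start: joints at [-1.087, 0.507, -0.238, 1.5, 0.126, 1.149, -0.155], TCP at [0.231, 0.581, 0.213] pointing down, gripper open.
Joint ranges: [-3.08, 3.08], [-0.24, 2.05], [-1.43, 1.35], [0, 2.5], [-1.52, 4.66], [0.17, 1.96], [-2.89, 2.89]. Speed limits (rad/s): [2.39, 2.39, 3.14, 3.14, 3.14, 3.14, 3.14].

INTERFACE

Orientations are given as a 3x3 rotation matrix whose columns are the frame's x, y, z axes.
In Python, from cell import env, cams, boxes_of, silhouettes, mark_of gives the robot as it stands.
- The arm moves only by the tool apply_moves, never from a script. Its arguments are lists of equal length, an entry for each row: "xyz": the shift along the tool's x, y, z each as a share of 25 mm, from -1 to 1, a list of three; "dr": the turn, a rotation vector about the tool's x, y, z each as a share of 6 degrees, from -1 to 1, a list of three. In form: {"xyz": [[x, y, z], ...], "dr": [[rx, ry, rz], ...]}. A call has 1 to 12 rows; each row shifts and turns the commanded pose from where the row before left it, along the tool's axes as they then stand; what a row does not reach is not made up. A row lasts 1/12 s, in which the tool goes at most 41.7 mm and 7.16 degrees, less where a joint would pass 70% of its speed; a pose out of reach is approached as far as the arm can. A call with a number of a shift or a turn outside -1 to 1 is refused whole. A call with a gripper value outside its range is refused whole. "fingers" is the closure, from 0 (fully open) to 1 (shut), set as the call begins (left out, the last holds). The fingers move at their own pace and stop on an object; the grip force is fixed at half the most. Time passes only in rows, so rows that do not move let the fingers close. It gives the time, the measured TCP pose, the force, the opening and the grip force at its end, in the units of the state.
- env.sense(): the state, without advancing time (a new reading comes with each control period).
- cams.camera(name): name is "scene" or "top" or "wrist"; returns a dict with "frame" (384x512x3 uint8, blue, green, red), "depth" (384x512 float32, m along the optical axis (not along the pixel's ray), 0 where there is no reading), "fx", "fy", "cx", "cy" (pixels), "R" (3x3) and "t" (3): a world point X has camera coordinates R X + t. Camera axes: x right, y down, z forward; pixel columns grow to the right and rows downward; lengths in m; the calibration is good to about 2 mm. A picture is of the moment at which its call begins.
- env.close_job(): hands the job in; it is judged then, once.
Trained networks look in a picture, given as the dict that the camera call returned (one of the last four; its "shot" number tells which), for a name from the list of things; names that differ only in an ending like _2 or _b are one class to them, and where a whole thing is asked for, a point or a joint stands for the part that bears it (a point fixed in the world has none). Each returns a list of dicts, best first, with "score" (0 to 1); they miss things now and then, are a little off and sometimes report something else, mostly with a low value. They report only what shows in the picture. A call takes as long as a camera call. They do not tell look-alikes from the thing itself.
- boxes_of(picture, thing): "point" ([x, y, z] in m, in the coordinates of the camera as it stood for that picture, good to about 4 mm: the middle of the surface that is visible of it).
- silhouettes(picture, thing): "mask" (384x512 bool, what is visible of it).
- mark_of(picture, thing): "point" ([x, y, z] in m, in the coordinates of the camera as it stood for that picture, good to about 4 mm: a listed point, or the origin of a listed thing).
The state is a dict: "time_s": time; "joints": joint angles; "qd": joint speeds; "tau": joint torques, N m; "tcp_pos": TCP position; "eef_rot": TCP orientation; "wrist_force": force on the tool from outside, world axes, zero at the start; "ft_torque": the same for the moment, N m; "finger_gap": opening from 0.0 (shut) to 1.0 (fully open); "finger_force": force on a finger pad.
Only numpy, scipy, OpenCV 4.12 (cv2) and the standard library are available. Lean on these libraries where they do the work, as an engineer would, in place of code of your own. Each camera call takes 0.05 s, during which the arm holds its last target. There are 200 camera calls.

TASK

Take the blue-topped column out of the white block and thread it upright down through both holes of the blue stand, the upper plate's and then the lower plate's, until it stands on the stand's base, and let go. Set it down gently, do not let it drop, and leave the other two columns in the block.

Things in the scene. Friction and masses are not known exactly. Their poses are not given: they have to be found in the camera images.
- blue_column: Steel column: plain round rod, 16 mm diameter, 150 mm long, about 0.2 kg, blue end fitting (top 30 mm) and blue band at mid-length. Origin: centre of its flat lower end; z up along the rod. Stands upright in one of three sockets, 40 mm deep, floor 8 mm above the bench, of a fixed white block; any column can be in any socket. Its top is then 158 mm above the bench.
- red_column: Steel column: plain round rod, 16 mm diameter, 150 mm long, about 0.2 kg, red end fitting (top 30 mm) and red band at mid-length. Origin: centre of its flat lower end; z up along the rod. Bystander in another socket. The block is 210 x 60 mm, 48 mm high; its sockets lie in one straight row 75 mm apart, roughly along y, turned up to 20 degrees.
- yellow_column: Steel column: plain round rod, 16 mm diameter, 150 mm long, about 0.2 kg, yellow end fitting (top 30 mm) and yellow band at mid-length. Origin: centre of its flat lower end; z up along the rod. Bystander in another socket of the block.
- blue_stand: Fixed stand, 90 x 90 mm, 100 mm high: steel base 12 mm thick and, on four thin corner posts, two blue plates 8 mm thick, undersides 30 and 92 mm above the bench. Each plate has one 30 mm hole in its middle, both on the vertical axis through the origin; the base has none. Origin: centre of the base's underside, z up. A like stand with red plates is a bystander, to its left or right.
Not all that is in view belongs to the job. What is shaped like the blue_column but orange is not meant.

How it is judged:
On the way, in this order (a step that is already met when the one before it is completed fails the run):
1. the blue column's lower end is through the upper plate's hole, the column upright (horizontal distance between blue_column and blue_stand below 0.016 m and angle between blue_column's own z axis and vertical below 0.25 rad and z of blue_column in the frame of blue_stand below 0.09 m), for 0.05 s.
2. its lower end is through the lower plate's hole as well, the column upright (horizontal distance between blue_column and blue_stand below 0.016 m and angle between blue_column's own z axis and vertical below 0.25 rad and z of blue_column in the frame of blue_stand below 0.028 m), for 0.05 s.
At the end, for the whole second after the job is handed in: The blue column stands at rest on the blue stand's base, through both holes: its lower end within 16 mm of the hole axis and less than 17 mm above the bench (base top 12 mm), leaning less than 14 degrees; the red and yellow columns are within 30 mm of where they started (horizontal distance between blue_column and blue_stand below 0.016 m and angle between blue_column's own z axis and vertical below 0.25 rad and z of blue_column in the frame of blue_stand below 0.017 m and linear speed of blue_column below 0.02 m/s and angular speed of blue_column below 0.2 rad/s and distance of each of red_column, yellow_column from where it was at the start of the episode below 0.03 m); the robot touches nothing.
It fails at once if the blue column is dropped (moves faster than 0.5 m/s while the fingers do not hold it) (linear speed of blue_column above 0.5 m/s and contact force between the fingers and blue_column below 0.2 N).
It fails at once if the red or the yellow column is moved by more than 30 mm (distance of any of red_column, yellow_column from where it was at the start of the episode above 0.03 m).
It also fails if it takes over 48 s, if anything falls off the work surface, if the arm or the gripper's body presses on something with over 40 N, if the wrist force passes 120 N, or if a joint passes its speed limit or range.

## Working session

There is one attempt and no reset: what is moved stays moved. The work goes in short steps, Python scripts to look and compute and a tool call to move; the robot and the scene stay as the last step left them, time stands still between calls to the robot, and variables do not carry over. Pictures are saved under pics/ and viewed, at most 10 in all, crops included, and the job is handed in when it is done.

Besides the shell and the picture viewer there is one more tool, called after "Emit:" by a JSON object that holds its "op" and its "data", one argument or row to a line. apply_moves: Moves the arm, as the interface text tells. Its arguments: {"type":"object","properties":{"xyz":{"type":"array","items":{"type":"array","items":{"type":"number"}}},"dr":{"type":"array","items":{"type":"array","items":{"type":"number"}}},"fingers":{"type":"number"}},"required":["xyz","dr"]}

```bash
mkdir -p pics
cat > h.py <<'E'
import numpy as np, cv2
from cell import env, cams, boxes_of, silhouettes, mark_of
def w(p,x): return p["R"].T@(np.asarray(x)-p["t"])
def cloud(p):
    v,u=np.mgrid[:384,:512]; d=p["depth"]
    c=np.stack([(u-p["cx"])/p["fx"]*d,(v-p["cy"])/p["fy"]*d,d],-1)
    return (c-p["t"])@p["R"]
E
python3 - <<'E'
from h import *
np.set_printoptions(precision=4,suppress=True)
s=env.sense(); print(s["time_s"],s["tcp_pos"],s["eef_rot"],env.finger_overhang,s["wrist_force"])
ims=[]
for n in ("scene","top"):
    p=cams.camera(n); ims.append(p["frame"]); print(n,"cam at",w(p,[0,0,0]))
    for t in ("blue_column","red_column","yellow_column","blue_stand"):
        for f in (mark_of,boxes_of):
            for r in f(p,t)[:3]: print(t,f.__name__,round(r["score"],2),w(p,r["point"]), (p["R"]@w(p,r["point"])+p["t"])[:2]/r["point"][2]*p["fx"]+[p["cx"],p["cy"]])
cv2.imwrite("pics/a.png",cv2.resize(np.hstack(ims),(800,300)))
E
```

```text
0.0 [0.2304 0.5804 0.2123] [[-0.9295  0.3689 -0.0006]
 [ 0.3689  0.9295 -0.0016]
 [-0.     -0.0018 -1.    ]] 0.019 [-0.7945  0.174   0.1801]
scene cam at [ 1.113 -0.091  0.621]
blue_column call 0.95 [0.4848 0.1779 0.0058] [323.534 206.022]
blue_column call 0.6 [ 0.4027  0.1707 -0.0025] [309.1219 185.5947]
blue_column call 0.5 [0.4975 0.255  0.0112] [359.9235 203.2315]
blue_column call 0.84 [0.4098 0.1708 0.0846] [313.2023 156.8023]
blue_column call 0.59 [0.4894 0.1752 0.1065] [327.978  170.5894]
red_column call 0.8 [0.5125 0.3292 0.0085] [395.0128 204.109 ]
red_column call 0.78 [0.5184 0.3234 0.1078] [404.1436 169.5457]
yellow_column call 0.88 [0.5012 0.2573 0.0114] [361.6324 204.1401]
blue_stand call 0.67 [ 0.4927 -0.0437 -0.0035] [222.7357 226.0602]
blue_stand call 0.89 [ 0.5147 -0.0452  0.0577] [221.6914 212.0203]
top cam at [0.2886 0.0167 0.9967]
blue_column call 0.65 [ 0.4003  0.177  -0.0009] [183.2775 239.0675]
blue_column call 0.59 [0.4864 0.1803 0.0074] [183.4749 200.817 ]
blue_column call 0.66 [0.48   0.179  0.1238] [175.0608 192.4055]
blue_column call 0.57 [0.3984 0.1677 0.1159] [178.858  233.3653]
blue_column call 0.2 [ 0.4889 -0.0428  0.0932] [284.3695 194.0592]
red_column call 0.5 [0.5035 0.3279 0.0081] [119.2548 191.8195]
red_column call 0.6 [0.5017 0.3224 0.1194] [105.73   180.6832]
yellow_column call 0.58 [0.4947 0.2628 0.0069] [147.5384 196.3768]
yellow_column call 0.5 [0.494  0.256  0.1213] [137.7546 184.9944]
blue_stand call 0.65 [ 0.4919 -0.0397 -0.0041] [280.1119 201.8885]
blue_stand call 0.67 [ 0.4887 -0.0416  0.0931] [283.7921 194.1554]
```

View pics/a.png

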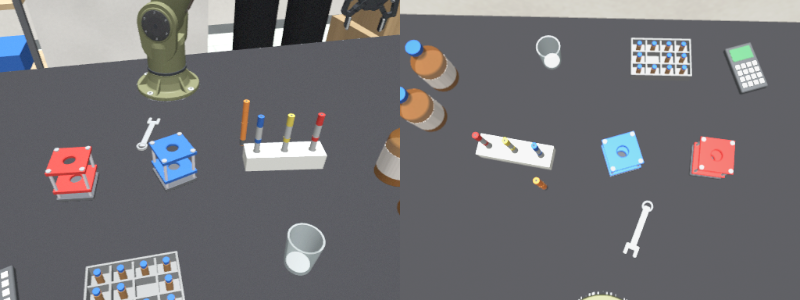

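The blue column stands at the end of the block's row, at about (0.485, 0.178). The loose orange rod is behind it at (0.40, 0.17). The blue stand is at about (0.49, -0.04), and the red stand is further right. I'll move in over the column now and refine on the way.

Emit:
{"op": "apply_moves", "data": {
  "xyz": [
    [-1,-0.72,-0.5],
    [-1,-0.72,-0.5],
    [-1,-0.72,-0.5],
    [-1,-0.72,-0.3],
    [-1,-0.72,0],
    [-1,-0.72,0],
    [-1,-0.72,0],
    [-1,-0.72,0],
    [-1,-0.72,0],
    [-1,-0.72,0],
    [-1,-0.72,0],
    [-1,-0.72,0]
  ],
  "dr": [
    [0,0,0],
    [0,0,0],
    [0,0,0],
    [0,0,0],
    [0,0,0],
    [0,0,0],
    [0,0,0],
    [0,0,0],
    [0,0,0],
    [0,0,0],
    [0,0,0],
    [0,0,0]
  ],
  "fingers": 0
}}

```text
time_s: 1.9
tcp_pos: [0.4303, 0.2681, 0.2583]
eef_rot: [[-0.93, 0.369, 0.0], [0.369, 0.93, 0.0], [-0.0, 0.0, -1.0]]
wrist_force: [0.6, -0.4, -0.2]
finger_gap: 1.001
finger_force: 0.0
```

Emit:
{"op": "apply_moves", "data": {
  "xyz": [
    [0,0,0],
    [0,0,0],
    [0,0,0],
    [0,0,0],
    [0,0,0]
  ],
  "dr": [
    [0,0,0.9],
    [0,0,0.9],
    [0,0,0.9],
    [0,0,0.9],
    [0,0,0]
  ]
}}

```text
time_s: 2.32
tcp_pos: [0.4297, 0.2694, 0.2582]
eef_rot: [[-0.725, 0.688, 0.0], [0.688, 0.725, 0.0], [-0.0, 0.0, -1.0]]
wrist_force: [0.0, 0.1, 0.5]
finger_gap: 1.003
finger_force: 0.0
```

```bash
cat > m.py <<'E'
from h import *
np.set_printoptions(precision=4,suppress=True)
s=env.sense(); print(s["time_s"],s["tcp_pos"],s["eef_rot"].tolist(),s["wrist_force"])
for n in ("scene","top","wrist"):
    p=cams.camera(n); X=cloud(p); hsv=cv2.cvtColor(p["frame"],cv2.COLOR_BGR2HSV)
    blue=(abs(hsv[...,0].astype(int)-108)<14)&(hsv[...,1]>110)&(p["depth"]>0)
    z=X[...,2]
    for nm,c,r,lo,hi in (("col",(.486,.178),.03,.15,.17),("colside",(.486,.178),.03,.128,.15),("plate",(.491,-.042),.075,.094,.106)):
        m=blue&(z>lo)&(z<hi)&(np.hypot(X[...,0]-c[0],X[...,1]-c[1])<r)
        if m.sum()>5:
            q=X[m]; rc=cv2.minAreaRect((q[:,:2]*1000).astype(np.float32)); print(n,nm,m.sum(),q.mean(0),"rect",np.array(rc[0]),np.array(rc[1]),rc[2])
    if n=="wrist": cv2.imwrite("pics/w1.png",p["frame"])
E
python3 m.py
```

```text
2.3167 [0.4297 0.2694 0.2582] [[-0.7254089124189894, 0.6883181541267711, 0.00016876792851508942], [0.6883181723049999, 0.7254089089134612, 9.243206278662525e-05], [-5.88030920443028e-05, 0.00018321707423802881, -0.9999999814868499]] [0.0479 0.1476 0.4993]
scene col 57 [0.4911 0.1813 0.1556] rect [489.9428 181.6842] [15.255  15.7489] 74.56069946289062
scene colside 69 [0.4935 0.1796 0.1394] rect [492.5132 179.6201] [15.6054  8.6684] 58.442527770996094
scene plate 1305 [ 0.4961 -0.0423  0.0992] rect [492.0909 -41.9794] [93.3112 90.7632] 17.21847915649414
top col 41 [0.485  0.1804 0.1571] rect [485.4939 181.2392] [15.7405 13.1528] 28.94976043701172
top colside 16 [0.4798 0.1782 0.1416] rect [479.5606 178.038 ] [ 3.0723 12.2301] 21.050167083740234
top plate 592 [ 0.5064 -0.0543  0.099 ] rect [490.129 -43.735] [91.1146 90.4506] 17.379575729370117
wrist col 239 [0.4853 0.1837 0.1567] rect [486.4309 182.3426] [15.4952 16.4358] 53.522308349609375
wrist colside 174 [0.4828 0.1869 0.1401] rect [484.1833 185.6819] [16.2648  8.2616] 34.414100646972656
wrist plate 26 [ 0.4965 -0.0602  0.0987] rect [504.2992 -38.904 ] [109.955    8.1868] 72.3827896118164
```

View pics/w1.png

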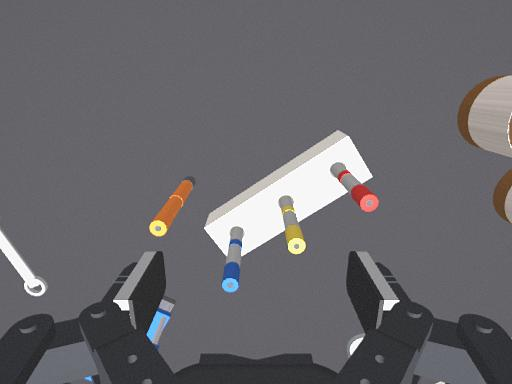

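Wrist view: the blue column's top is at pixel (231, 285), yellow at (297, 245) and orange at (158, 228). The 45° finger line passes between the neighbours. All three cameras agree on the column at (0.4865, 0.182), and the scene and top cameras put the stand at (0.491, -0.043).

Emit:
{"op": "apply_moves", "data": {
  "xyz": [
    [-0.68,-0.163,0],
    [-0.68,-0.163,0],
    [-0.68,-0.163,0],
    [-0.68,-0.163,0],
    [-0.68,-0.163,0],
    [-0.66,-0.165,0],
    [0,0,0.5],
    [0,0,0.5],
    [0,0,0]
  ],
  "dr": [
    [0,0,0],
    [0,0,0],
    [0,0,0],
    [0,0,0],
    [0,0,0],
    [0,0,0],
    [0,0,0],
    [0,0,0],
    [0,0,0]
  ]
}}

```text
time_s: 3.22
tcp_pos: [0.4859, 0.1813, 0.2311]
eef_rot: [[-0.729, 0.684, -0.003], [0.684, 0.729, -0.001], [0.001, -0.003, -1.0]]
wrist_force: [-0.8, 0.4, -0.3]
finger_gap: 1.001
finger_force: 0.0
```

```bash
python3 m.py
```

```text
3.2167 [0.4859 0.1813 0.2311] [[-0.7294905803943682, 0.6839832544340598, -0.0032250224308972646], [0.6839892822660363, 0.7294909107046788, -0.001293423538896634], [0.0014679445086620833, -0.003149421065886671, -0.9999939631247128]] [-0.8296  0.4195 -0.3213]
scene col 56 [0.4913 0.1812 0.1561] rect [489.0519 182.1186] [15.1524 15.3571] 78.99268341064453
scene colside 72 [0.4934 0.1798 0.1394] rect [492.8861 180.4922] [15.5249  9.258 ] 70.60645294189453
scene plate 1308 [ 0.4963 -0.0424  0.0991] rect [492.2179 -42.1161] [94.2975 91.3584] 17.81012725830078
top plate 1544 [ 0.4894 -0.0436  0.0991] rect [490.1541 -43.5715] [90.7322 90.1987] 17.344423294067383
wrist col 313 [0.4857 0.1829 0.1575] rect [486.6944 181.7704] [15.0116 16.2391] 44.79253005981445
wrist colside 111 [0.482  0.1869 0.1404] rect [482.5801 186.5587] [13.6762  4.3086] 41.24767303466797
wrist plate 1545 [ 0.4588 -0.0383  0.0993] rect [490.1086 -42.3044] [89.9559 91.9106] 17.143320083618164
```

View pics/w1.png

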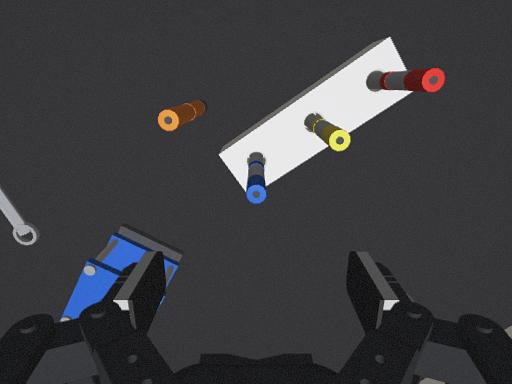

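Wrist view: the blue top is centred between the fingers at pixel (256, 193), and the neighbours are clear of the finger line. I'll descend and grip.

Emit:
{"op": "apply_moves", "data": {
  "xyz": [
    [0,0,0.7],
    [0,0,0.7],
    [0,0,0.7],
    [0,0,0.7],
    [0,0,0.6],
    [0,0,0.4],
    [0,0,0]
  ],
  "dr": [
    [0,0,0],
    [0,0,0],
    [0,0,0],
    [0,0,0],
    [0,0,0],
    [0,0,0],
    [0,0,0]
  ]
}}

```text
time_s: 3.95
tcp_pos: [0.4861, 0.1822, 0.137]
eef_rot: [[-0.729, 0.684, -0.002], [0.684, 0.729, -0.001], [0.001, -0.002, -1.0]]
wrist_force: [-0.1, -0.4, 0.6]
finger_gap: 1.0
finger_force: 0.0
```

Emit:
{"op": "apply_moves", "data": {
  "xyz": [
    [0,0,0],
    [0,0,0],
    [0,0,0],
    [0,0,0],
    [0,0,0],
    [0,0,0],
    [0,0,0],
    [0,0,0],
    [0,0,0],
    [0,0,0]
  ],
  "dr": [
    [0,0,0],
    [0,0,0],
    [0,0,0],
    [0,0,0],
    [0,0,0],
    [0,0,0],
    [0,0,0],
    [0,0,0],
    [0,0,0],
    [0,0,0]
  ],
  "fingers": 1
}}

```text
time_s: 4.78
tcp_pos: [0.4884, 0.1827, 0.1398]
eef_rot: [[-0.728, 0.685, 0.004], [0.685, 0.728, 0.002], [-0.002, 0.004, -1.0]]
wrist_force: [0.4, 0.9, 11.8]
finger_gap: 0.001
finger_force: 5.7
```

The fingers shut without holding the column, so I'll look before doing anything else.

```bash
python3 - <<'E'
from h import *
a=cams.camera("wrist")["frame"]; b=cams.camera("scene"); c=b["frame"][100:240,240:450]
cv2.imwrite("pics/b.png",np.hstack([cv2.resize(a,(400,300)),cv2.resize(c,(400,300))]))
E
python3 m.py
```

```text
4.8833 [0.4884 0.1827 0.1399] [[-0.7283134180637497, 0.6852331082209827, 0.0038926168715641535], [0.685241918036608, 0.7283138251324435, 0.0015766694197630166], [-0.0017546605963628008, 0.0038156937455165203, -0.9999911807848267]] [-0.5579 -0.5807 11.8362]
scene col 29 [0.4958 0.1818 0.1543] rect [494.9739 182.0459] [15.0204  6.8613] 71.39733123779297
scene colside 71 [0.4952 0.181  0.1395] rect [495.2543 180.87  ] [15.3852  9.0253] 62.89372253417969
scene plate 1305 [ 0.4963 -0.0422  0.0992] rect [492.6064 -42.234 ] [92.6028 91.0232] 16.69254493713379
top plate 1554 [ 0.4895 -0.0435  0.0991] rect [490.0448 -43.7648] [90.7251 90.5814] 17.569284439086914
wrist col 89 [0.4836 0.1889 0.1539] rect [483.4998 189.9288] [15.3864  7.1946] 28.4560546875
wrist colside 414 [0.4837 0.1875 0.1402] rect [484.495  186.7977] [15.4363  6.2425] 47.33449935913086
wrist plate 2225 [ 0.4566 -0.0298  0.099 ] rect [449.4813 -35.73  ] [82.0207 39.1146] 78.77685546875
```

View pics/b.png

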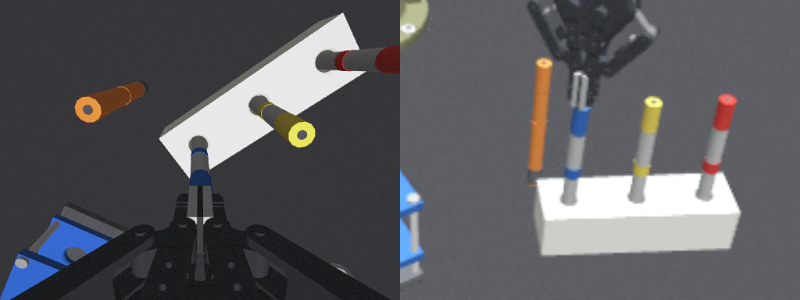

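Run:
```python
from h import *
np.set_printoptions(precision=4,suppress=True)
b=cams.camera("scene"); X=cloud(b)
for v in range(118,172,2): print(v,[ (X[v,u].round(3).tolist(), b["frame"][v,u].tolist()) for u in (331,334)])
a=cams.camera("wrist")["frame"]
cv2.imwrite("pics/c.png",np.hstack([cv2.resize(b["frame"][110:170,305:365],(390,390),interpolation=0),cv2.resize(a[180:320,190:330],(390,390),interpolation=0)]))
```

```text
118 [([0.494, 0.166, 0.23], [58, 55, 52]), ([0.495, 0.171, 0.231], [67, 65, 59])]
120 [([0.494, 0.166, 0.227], [57, 56, 51]), ([0.495, 0.171, 0.226], [56, 56, 50])]
122 [([0.495, 0.166, 0.223], [48, 46, 42]), ([0.496, 0.171, 0.223], [61, 57, 53])]
124 [([0.491, 0.168, 0.216], [50, 46, 45]), ([0.493, 0.173, 0.217], [63, 58, 56])]
126 [([0.491, 0.169, 0.211], [53, 52, 45]), ([0.494, 0.173, 0.213], [59, 58, 55])]
128 [([0.492, 0.169, 0.208], [51, 49, 46]), ([0.497, 0.173, 0.21], [61, 57, 56])]
130 [([0.494, 0.168, 0.205], [74, 69, 64]), ([0.496, 0.174, 0.205], [55, 54, 50])]
132 [([0.494, 0.169, 0.2], [57, 56, 52]), ([0.498, 0.173, 0.202], [57, 57, 50])]
134 [([0.487, 0.173, 0.191], [188, 189, 185]), ([0.494, 0.175, 0.195], [243, 242, 239])]
136 [([0.488, 0.172, 0.188], [122, 121, 117]), ([0.497, 0.174, 0.193], [74, 72, 70])]
138 [([0.492, 0.171, 0.186], [132, 131, 125]), ([0.497, 0.175, 0.189], [62, 64, 62])]
140 [([0.492, 0.172, 0.181], [145, 146, 141]), ([0.496, 0.176, 0.184], [80, 81, 78])]
142 [([0.492, 0.172, 0.177], [158, 155, 152]), ([0.497, 0.176, 0.18], [95, 96, 93])]
144 [([0
[... 504 characters left out ...]
48])]
156 [([0.492, 0.176, 0.144], [140, 78, 42]), ([0.498, 0.18, 0.147], [163, 94, 50])]
158 [([0.492, 0.177, 0.139], [144, 80, 43]), ([0.496, 0.181, 0.141], [163, 92, 49])]
160 [([0.492, 0.177, 0.135], [147, 82, 42]), ([0.498, 0.181, 0.138], [161, 90, 44])]
162 [([0.495, 0.177, 0.132], [151, 85, 46]), ([0.497, 0.182, 0.133], [164, 92, 48])]
164 [([0.494, 0.178, 0.126], [148, 149, 148]), ([0.498, 0.182, 0.128], [151, 143, 135])]
166 [([0.494, 0.178, 0.121], [152, 151, 150]), ([0.499, 0.183, 0.124], [166, 167, 164])]
168 [([0.496, 0.178, 0.118], [157, 157, 154]), ([0.497, 0.184, 0.117], [164, 164, 162])]
170 [([0.496, 0.179, 0.113], [155, 155, 153]), ([0.497, 0.184, 0.112], [164, 164, 161])]
```

View pics/c.png

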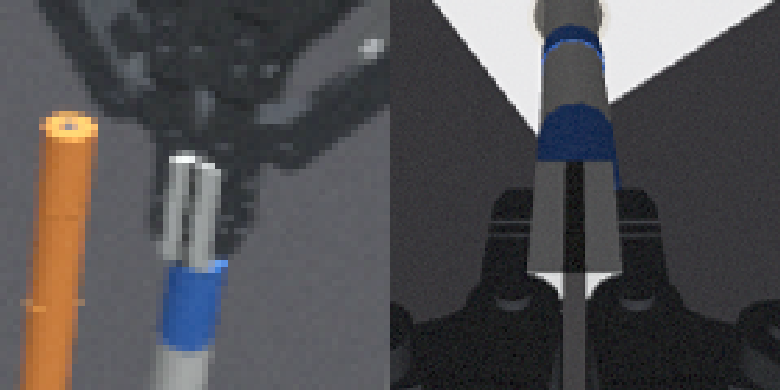

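The fingertips ended up on top of the column. The camera puts the pads at z 0.158–0.195 while the TCP reads 0.140, so the real pads sit about 37 mm higher than the reported TCP. Laterally they are centred. I'll open, rise a little and check the pad height while open.

Emit:
{"op": "apply_moves", "data": {
  "xyz": [
    [0,0,-0.4],
    [0,0,-0.4],
    [0,0,0],
    [0,0,0],
    [0,0,0],
    [0,0,0],
    [0,0,0],
    [0,0,0],
    [0,0,0]
  ],
  "dr": [
    [0,0,0],
    [0,0,0],
    [0,0,0],
    [0,0,0],
    [0,0,0],
    [0,0,0],
    [0,0,0],
    [0,0,0],
    [0,0,0]
  ],
  "fingers": 0
}}

```text
time_s: 5.88
tcp_pos: [0.4868, 0.182, 0.1578]
eef_rot: [[-0.728, 0.685, -0.0], [0.685, 0.728, -0.0], [0.0, -0.0, -1.0]]
wrist_force: [-0.5, 0.4, 0.0]
finger_gap: 0.997
finger_force: 0.0
```

Emit:
{"op": "apply_moves", "data": {
  "xyz": [
    [0,0,0.5],
    [0,0,0.5],
    [0,0,0.5],
    [0,0,0.3],
    [0,0,0.2],
    [0,0,0]
  ],
  "dr": [
    [0,0,0],
    [0,0,0],
    [0,0,0],
    [0,0,0],
    [0,0,0],
    [0,0,0]
  ]
}}

```text
time_s: 6.38
tcp_pos: [0.4864, 0.1819, 0.1072]
eef_rot: [[-0.728, 0.685, -0.002], [0.685, 0.728, -0.001], [0.001, -0.002, -1.0]]
wrist_force: [0.4, -0.4, -0.6]
finger_gap: 1.0
finger_force: 0.0
```

```bash
python3 m.py
python3 - <<'E'
from h import *
a=cams.camera("wrist")["frame"]; b=cams.camera("scene"); c=b["frame"][100:240,240:450]
cv2.imwrite("pics/d.png",np.hstack([cv2.resize(a,(400,300)),cv2.resize(c,(400,300))]))
E
```

```text
6.3833 [0.4864 0.1819 0.1072] [[-0.7284140283080168, 0.6851352792742967, -0.0016286367977616882], [0.6851368476697091, 0.7284140412756013, -0.0006960156322532217], [0.0007094570470446033, -0.001622826632072209, -0.9999984315509803]] [ 0.3511 -0.437  -0.5672]
scene col 53 [0.4908 0.1812 0.1558] rect [488.5361 182.4783] [15.0827 15.4479] 51.16844177246094
scene colside 70 [0.4938 0.1795 0.1399] rect [493.0669 179.03  ] [15.4538  8.854 ] 54.76336669921875
scene plate 1300 [ 0.4961 -0.0423  0.0992] rect [492.1781 -41.9408] [92.9946 90.3902] 17.33521270751953
top plate 1544 [ 0.4893 -0.0435  0.0991] rect [490.1056 -43.659 ] [91.1582 90.4481] 17.27910804748535
wrist col 1230 [0.4795 0.1817 0.1571] rect [480.7495 180.3031] [16.0079 16.2745] 53.63648223876953
wrist colside 720 [0.4774 0.185  0.1404] rect [478.6279 183.6461] [16.1701  8.6772] 37.14430236816406
wrist plate 32 [0.4864 0.0031 0.0957] rect [487.412   3.373] [9.8569 2.6992] 27.747501373291016
```

View pics/d.png

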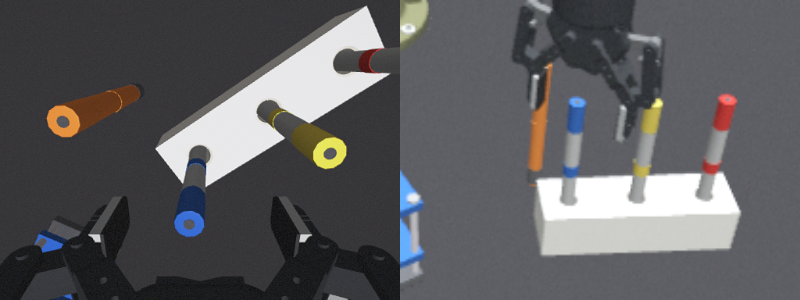

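The pads now overlap the column's top in height. In the wrist view the column at (190, 222) looks about 5 mm off the pad midline at about (200, 222). I'll check both pads' positions from the depth data before closing.

Run:
```python
from h import *
np.set_printoptions(precision=4,suppress=True)
for n in ("scene","wrist"):
    p=cams.camera(n); X=cloud(p); d=X-np.array([.486,.182,0])
    ty=np.array([.685,.728]); tx=np.array([-.728,.685])
    a=d[...,:2]@ty; b=d[...,:2]@tx; z=X[...,2]
    for sg in (1,-1):
        m=(p["depth"]>0)&(sg*a>.025)&(sg*a<.062)&(abs(b)<.02)&(z>.09)&(z<.19)
        if m.sum()<5: print(n,sg,m.sum()); continue
        print(n,sg,m.sum(),"ty",np.percentile(a[m],[2,50,98]),"tx",np.percentile(b[m],[2,50,98]),"z",np.percentile(z[m],[1,5,50,98]))
    hsv=cv2.cvtColor(p["frame"],cv2.COLOR_BGR2HSV)
    m=(abs(hsv[...,0].astype(int)-108)<14)&(hsv[...,1]>110)&(np.hypot(a,b)<.03)&(z>.13)&(z<.17)&(p["depth"]>0)
    print(n,"col ty",np.percentile(a[m],[2,98]),"tx",np.percentile(b[m],[2,98]),"z",z[m].max())
```

```text
scene 1 194 ty [0.0445 0.0522 0.0596] tx [-0.0143 -0.0098  0.005 ] z [0.1421 0.1477 0.1677 0.1893]
scene -1 206 ty [-0.0598 -0.0426 -0.0397] tx [-0.0139 -0.0082  0.0086] z [0.1413 0.1435 0.1667 0.1892]
scene col ty [-0.005   0.0092] tx [-0.0101  0.0038] z 0.1598559462743713
wrist 1 4188 ty [0.0428 0.0452 0.0604] tx [-0.0097  0.0076  0.0129] z [0.1415 0.1459 0.1697 0.1895]
wrist -1 4307 ty [-0.0606 -0.0443 -0.0415] tx [-0.0097  0.0074  0.013 ] z [0.1413 0.1457 0.1702 0.1896]
wrist col ty [-0.0042  0.0107] tx [-0.009   0.0058] z 0.15998435871087008
```

The pads are symmetric (±43 mm), and their tips should be at about z 0.128 once closed, which overlaps the column by 30 mm. I'll close now.

Emit:
{"op": "apply_moves", "data": {
  "xyz": [
    [0,0,0],
    [0,0,0],
    [0,0,0],
    [0,0,0],
    [0,0,0],
    [0,0,0],
    [0,0,0],
    [0,0,0],
    [0,0,0],
    [0,0,0]
  ],
  "dr": [
    [0,0,0],
    [0,0,0],
    [0,0,0],
    [0,0,0],
    [0,0,0],
    [0,0,0],
    [0,0,0],
    [0,0,0],
    [0,0,0],
    [0,0,0]
  ],
  "fingers": 1
}}

```text
time_s: 7.57
tcp_pos: [0.487, 0.1822, 0.1082]
eef_rot: [[-0.728, 0.685, 0.0], [0.685, 0.728, 0.0], [-0.0, 0.0, -1.0]]
wrist_force: [-1.0, 0.6, 3.3]
finger_gap: 0.17
finger_force: 58.4
```

The grip holds: the gap is 14 mm with 58 N. I'll lift straight up.

Emit:
{"op": "apply_moves", "data": {
  "xyz": [
    [0,0,-0.3],
    [0,0,-0.5],
    [0,0,-0.6],
    [0,0,-0.7],
    [0,0,-0.7],
    [0,0,-0.7],
    [0,0,-0.7],
    [0,0,-0.5],
    [0,0,-0.3],
    [0,0,0]
  ],
  "dr": [
    [0,0,0],
    [0,0,0],
    [0,0,0],
    [0,0,0],
    [0,0,0],
    [0,0,0],
    [0,0,0],
    [0,0,0],
    [0,0,0],
    [0,0,0]
  ]
}}

```text
time_s: 8.4
tcp_pos: [0.4874, 0.1823, 0.2346]
eef_rot: [[-0.728, 0.685, 0.002], [0.685, 0.728, 0.001], [-0.001, 0.002, -1.0]]
wrist_force: [0.4, 0.5, -2.1]
finger_gap: 0.169
finger_force: 58.5
```

Emit:
{"op": "apply_moves", "data": {
  "xyz": [
    [-0.4,-0.41,0],
    [-0.65,-0.67,0],
    [-0.7,-0.72,0],
    [-0.7,-0.72,0],
    [-0.7,-0.72,0],
    [-0.7,-0.72,0],
    [-0.7,-0.72,0],
    [-0.65,-0.67,0],
    [-0.55,-0.57,0],
    [-0.35,-0.36,0],
    [-0.16,-0.17,0],
    [0,0,0]
  ],
  "dr": [
    [0,0,0],
    [0,0,0],
    [0,0,0],
    [0,0,0],
    [0,0,0],
    [0,0,0],
    [0,0,0],
    [0,0,0],
    [0,0,0],
    [0,0,0],
    [0,0,0],
    [0,0,0]
  ]
}}

```text
time_s: 9.4
tcp_pos: [0.4898, -0.0439, 0.2323]
eef_rot: [[-0.727, 0.687, -0.002], [0.687, 0.727, -0.0], [0.001, -0.001, -1.0]]
wrist_force: [0.1, 0.1, -2.0]
finger_gap: 0.164
finger_force: 58.6
```

```bash
cat > m2.py <<'E'
from h import *
np.set_printoptions(precision=4,suppress=True)
s=env.sense(); print(s["time_s"],s["tcp_pos"],s["wrist_force"]); C=s["tcp_pos"][:2]
ims=[]
for n in ("scene","top"):
    p=cams.camera(n); X=cloud(p); hsv=cv2.cvtColor(p["frame"],cv2.COLOR_BGR2HSV); ims.append(p["frame"])
    blue=(abs(hsv[...,0].astype(int)-108)<14)&(hsv[...,1]>110)&(p["depth"]>0); z=X[...,2]
    m=blue&(z>.094)&(z<.106)&(np.hypot(X[...,0]-.491,X[...,1]+.043)<.075)
    rc=cv2.minAreaRect((X[m][:,:2]*1000).astype(np.float32)); print(n,"plate",rc)
    r=np.hypot(X[...,0]-C[0],X[...,1]-C[1])
    o=w(p,[0,0,0])[:2]; v=(o-C)/np.linalg.norm(o-C)
    for lo in np.arange(.105,.26,.02):
        m=(p["depth"]>0)&(r<.022)&(z>lo)&(z<lo+.02)
        if m.sum()>8: # axis: fit circle r=8 mm to visible side
            from scipy.optimize import least_squares
            q=X[m][:,:2]; f=least_squares(lambda c:np.hypot(*(q-c).T)-.008,q.mean(0)-.006*v,loss="soft_l1",f_scale=.002).x
            print(n,"z",round(lo,3),m.sum(),"axis",f)
    m=(p["depth"]>0)&(r<.025)&(z>.105); print(n,"lowest",np.percentile(z[m],[0,2]) if m.sum() else None)
cv2.imwrite("pics/e%d.png"%(s["time_s"]*100),np.hstack([cv2.resize(ims[0][80:280,130:400],(405,300)),cv2.resize(ims[1][100:280,180:400],(367,300))]))
E
python3 m2.py; ls pics
```

```text
9.4 [ 0.4898 -0.0439  0.2323] [ 0.1414  0.0712 -1.9505]
scene plate ((492.0700988769531, -42.166404724121094), (93.43541717529297, 91.02692413330078), 17.21574592590332)
scene z 0.125 46 axis [ 0.4907 -0.0438]
scene z 0.145 77 axis [ 0.4909 -0.0435]
scene z 0.165 78 axis [ 0.491  -0.0435]
scene z 0.185 78 axis [ 0.4913 -0.0439]
scene z 0.205 91 axis [ 0.4915 -0.0441]
scene z 0.225 90 axis [ 0.4916 -0.0444]
scene z 0.245 159 axis [ 0.4969 -0.0423]
scene lowest [0.131  0.1434]
top plate ((500.5777282714844, -1.909250259399414), (45.950439453125, 16.874906539916992), 17.176979064941406)
top lowest [0.6443 0.6467]
a.png
b.png
c.png
d.png
e940.png
w1.png
```

The column's axis is within 2 mm of the hole's axis and it is upright, with its lower end at z ≈ 0.132. I'll thread it down.

Emit:
{"op": "apply_moves", "data": {
  "xyz": [
    [0,0.06,0.3],
    [0,0,0.4],
    [0,0,0.4],
    [0,0,0.4],
    [0,0,0.4],
    [0,0,0.4],
    [0,0,0.4],
    [0,0,0.4],
    [0,0,0.4],
    [0,0,0.3],
    [0,0,0.2],
    [0,0,0]
  ],
  "dr": [
    [0,0,0],
    [0,0,0],
    [0,0,0],
    [0,0,0],
    [0,0,0],
    [0,0,0],
    [0,0,0],
    [0,0,0],
    [0,0,0],
    [0,0,0],
    [0,0,0],
    [0,0,0]
  ]
}}

```text
time_s: 10.5
tcp_pos: [0.4908, -0.0407, 0.1319]
eef_rot: [[-0.729, 0.684, -0.002], [0.684, 0.729, 0.0], [0.002, -0.001, -1.0]]
wrist_force: [0.4, -0.4, -2.2]
finger_gap: 0.168
finger_force: 58.6
```

Emit:
{"op": "apply_moves", "data": {
  "xyz": [
    [-0.04,-0.04,0.2],
    [0,0,0.2],
    [0,0,0.15],
    [0,0,0.1],
    [0,0,0.05],
    [0,0,0]
  ],
  "dr": [
    [0,0,0],
    [0,0,0],
    [0,0,0],
    [0,0,0],
    [0,0,0],
    [0,0,0]
  ]
}}

```text
time_s: 11.0
tcp_pos: [0.4914, -0.0429, 0.1154]
eef_rot: [[-0.728, 0.685, -0.0], [0.685, 0.728, 0.0], [0.0, -0.0, -1.0]]
wrist_force: [-0.1, -0.3, -1.3]
finger_gap: 0.164
finger_force: 58.6
```

Emit:
{"op": "apply_moves", "data": {
  "xyz": [
    [0,0,0.05],
    [0,0,0.04],
    [0,0,0]
  ],
  "dr": [
    [0,0,0],
    [0,0,0],
    [0,0,0]
  ]
}}

```text
time_s: 11.25
tcp_pos: [0.4915, -0.0429, 0.1133]
eef_rot: [[-0.728, 0.685, 0.0], [0.685, 0.728, -0.0], [-0.0, 0.0, -1.0]]
wrist_force: [-0.3, -0.1, -2.5]
finger_gap: 0.171
finger_force: 58.6
```

Emit:
{"op": "apply_moves", "data": {
  "xyz": [
    [0,0,0.04],
    [0,0,0.04],
    [0,0,0]
  ],
  "dr": [
    [0,0,0],
    [0,0,0],
    [0,0,0]
  ]
}}

```text
time_s: 11.5
tcp_pos: [0.4922, -0.0431, 0.1122]
eef_rot: [[-0.728, 0.685, 0.002], [0.685, 0.728, -0.0], [-0.001, 0.001, -1.0]]
wrist_force: [-0.0, 0.8, 6.6]
finger_gap: 0.166
finger_force: 59.6
```

Emit:
{"op": "apply_moves", "data": {
  "xyz": [
    [0,0,0.04],
    [0,0,0.04],
    [0,0,0]
  ],
  "dr": [
    [0,0,0],
    [0,0,0],
    [0,0,0]
  ]
}}

```text
time_s: 11.75
tcp_pos: [0.4933, -0.0434, 0.112]
eef_rot: [[-0.728, 0.685, 0.005], [0.685, 0.728, -0.001], [-0.004, 0.003, -1.0]]
wrist_force: [-3.2, -0.6, 24.3]
finger_gap: 0.172
finger_force: 61.8
```

It made contact at the height expected for the base (TCP 0.112). I'll relieve the push, check with the camera, then open.

Emit:
{"op": "apply_moves", "data": {
  "xyz": [
    [0,0,-0.05],
    [0,0,-0.02],
    [0,0,0]
  ],
  "dr": [
    [0,0,0],
    [0,0,0],
    [0,0,0]
  ]
}}

```text
time_s: 12.0
tcp_pos: [0.4921, -0.043, 0.1122]
eef_rot: [[-0.728, 0.685, 0.002], [0.685, 0.728, -0.0], [-0.002, 0.001, -1.0]]
wrist_force: [-2.0, -0.1, 10.1]
finger_gap: 0.172
finger_force: 59.6
```

```bash
python3 m2.py; ls pics|grep e; cp $(ls -t pics/e*.png|head -1) pics/now.png
```

```text
12.0 [ 0.4921 -0.043   0.1122] [-2.0377 -0.0587 10.1124]
scene plate ((492.5362548828125, -41.89813995361328), (92.64628601074219, 90.62698364257812), 16.713279724121094)
scene z 0.105 57 axis [ 0.4935 -0.0432]
scene z 0.125 114 axis [ 0.4984 -0.042 ]
scene z 0.145 187 axis [ 0.4992 -0.0422]
scene z 0.165 153 axis [ 0.4951 -0.0472]
scene z 0.185 115 axis [ 0.5006 -0.0485]
scene z 0.205 109 axis [ 0.505  -0.0548]
scene z 0.225 131 axis [ 0.5053 -0.0535]
scene lowest [0.1054 0.1132]
top plate ((512.4562377929688, 3.899568557739258), (20.15418815612793, 12.791925430297852), 16.87913703918457)
top lowest [0.5239 0.5253]
e1200.png
e940.png
```

View pics/now.png

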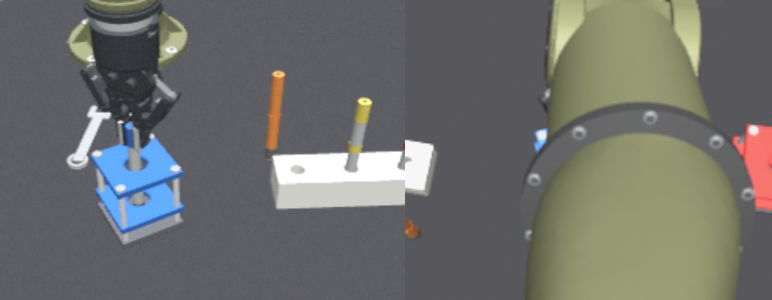

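The column passes through the upper hole at (137, 163) and the lower hole at (139, 200), and it stands on the base. I'll release and rise.

Emit:
{"op": "apply_moves", "data": {
  "xyz": [
    [0,0,-0.02],
    [0,0,0],
    [0,0,0],
    [0,0,0],
    [0,0,0],
    [0,0,0],
    [0,0,0],
    [0,0,0],
    [0,0,0]
  ],
  "dr": [
    [0,0,0],
    [0,0,0],
    [0,0,0],
    [0,0,0],
    [0,0,0],
    [0,0,0],
    [0,0,0],
    [0,0,0],
    [0,0,0]
  ],
  "fingers": 0
}}

```text
time_s: 12.85
tcp_pos: [0.4915, -0.0429, 0.1115]
eef_rot: [[-0.728, 0.685, -0.0], [0.685, 0.728, 0.0], [0.0, -0.0, -1.0]]
wrist_force: [0.8, 0.1, 0.1]
finger_gap: 1.003
finger_force: 0.0
```

Emit:
{"op": "apply_moves", "data": {
  "xyz": [
    [0,0,-0.3],
    [0,0,-0.6],
    [0,0,-0.8],
    [0,0,-0.8],
    [0,0,-0.8],
    [0,0,-0.6],
    [0,0,-0.3],
    [0,0,0],
    [0,0,0],
    [0,0,0]
  ],
  "dr": [
    [0,0,0],
    [0,0,0],
    [0,0,0],
    [0,0,0],
    [0,0,0],
    [0,0,0],
    [0,0,0],
    [0,0,0],
    [0,0,0],
    [0,0,0]
  ]
}}

```text
time_s: 13.68
tcp_pos: [0.4909, -0.0428, 0.2157]
eef_rot: [[-0.728, 0.685, -0.002], [0.685, 0.728, 0.0], [0.001, -0.001, -1.0]]
wrist_force: [-0.3, -0.5, -0.5]
finger_gap: 1.001
finger_force: 0.0
```

```bash
python3 m2.py; cp $(ls -t pics/e*.png|head -1) pics/end.png
```

```text
13.6833 [ 0.4909 -0.0428  0.2157] [-0.3383 -0.5308 -0.4959]
scene plate ((492.6979675292969, -41.966487884521484), (92.86519622802734, 91.13141632080078), 17.170143127441406)
scene z 0.105 67 axis [ 0.4926 -0.0425]
scene z 0.125 72 axis [ 0.493  -0.0426]
scene z 0.145 93 axis [ 0.4928 -0.0426]
scene lowest [0.1051 0.1094]
top plate ((500.0506286621094, 2.763780117034912), (11.908330917358398, 47.27326583862305), 86.90347290039062)
top lowest [0.6276 0.6296]
```

View pics/end.png

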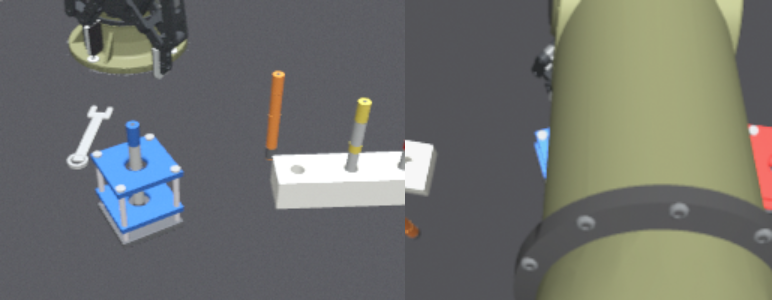

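The column stands upright and centred in both holes, from (133, 125) down to (139, 200), and the gripper is clear of it.

```bash
python3 -c "
from cell import env
print(env.close_job())"
```

```text
the job is handed in; nothing more can be done
None
```

The blue column stands upright on the blue stand's base, through both holes and within about 1 mm of their axis; I let go of it, left the other two columns in the block, and handed the job in at about 14 s, with no verdict returned.

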